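Swap the odd V-block under a crooked axle

TASK

The axle lies crooked on the granite plate because a low bright V-block has been paired with a tall black one under it. Make that low block and the tall black one standing in the wooden tray change places, parking what you must on the empty rubber mat: in the end the two black blocks stand in line on the plate and the two bright ones upright in the tray, one on each side of its divider. Set the axle gently back into the Vs of both black blocks, level, its square middle hanging between them and a round end in each.

Things in the scene. Friction and masses are not known exactly. Their poses are not given: they have to be found in the camera images.
- axle: axle, 0.45 kg, 130 long: blue-painted square middle 26x26x40, bright round ends 22 in diameter (last 8 mm: 16). Origin: its middle, on the axis; x along it, z up. Starts askew (11 degrees) on two blocks, +x end on the tall one, origin 49 above the plate. Grip the upright flats of the square (26). On a flat surface it lies on its square, axis 13 up, and does not roll.
- tall_block_1: tall matt black V-block (two alike), 56 high, 44 wide (its y), 24 thick (its x, along the V). Origin: centre of underside, z up. 90 degree V in its top, 34 wide, 17 deep; the axle lying level in it has its axis 54.6 above the underside. Grip across the 44 or the 24. Starts loose on the plate under the axle's +x end; the right one there.
- tall_block_2: tall matt black V-block (two alike), 56 high, 44 wide (its y), 24 thick (its x, along the V). Origin: centre of underside, z up. 90 degree V in its top, 34 wide, 17 deep; the axle lying level in it has its axis 54.6 above the underside. Grip across the 44 or the 24. Starts loose in one compartment of the tray.
- low_block_1: low bright steel V-block (two alike), 38 high, 40 wide (its y), 24 thick (its x, along the V). Origin: centre of underside, z up. 90 degree V in its top, 30 wide, 15 deep. Grip across the 40 or the 24. Starts loose on the plate under the axle's -x end, in line with tall_block_1, centres 80 apart (40 either side of the plate's middle along its x).
- low_block_2: low bright steel V-block (two alike), 38 high, 40 wide (its y), 24 thick (its x, along the V). Origin: centre of underside, z up. 90 degree V in its top, 30 wide, 15 deep. Grip across the 40 or the 24. Starts loose in the other compartment of the tray, where it belongs.
- granite_plate: grey granite plate, fixed, 160 (its x) x 90 (its y) x 14 high. Origin: centre of its underside, z up; flat top at 14. It may lie turned any way.
- block_tray: wooden tray with a green floor, fixed, 164 (its x) x 84 (its y). Origin: centre of underside, z up. Floor at 6, rim 6 thick with its top at 14, a divider 4 thick (top at 12) across the middle (x = 0): two compartments of about 74 x 72, centres at x = +38 and -38, a block in each.
- rubber_mat: black ribbed rubber mat, fixed, 170 (its x) x 150 (its y) x 3 thick, empty: room for the axle and one block side by side. Origin: centre of its underside, z up; top at 3.
Things that resemble listed ones, but are neither listed nor needed, are in the scene too. What is shaped like the tall_block_2 but red is not meant.

How it is judged:
At the end, for the whole second after the job is handed in: Black blocks upright on the plate, 25 to 58 mm either side of the axle middle; axle in both Vs (5 mm from V centre, axis 51.5 to 57.5 mm above undersides, in line within 0.15 rad, level within 0.04); both bright blocks upright on the tray floor, one a side; all at rest (z of tall_block_1 in the frame of granite_plate between 0.01 and 0.017 m and x of tall_block_1 in the frame of granite_plate between -0.085 and 0.085 m and y of tall_block_1 in the frame of granite_plate between -0.05 and 0.05 m and angle between each of tall_block_1, tall_block_2, low_block_1, low_block_2's own z axis and vertical below 0.06 rad and y of axle in the frame of tall_block_1 between -0.005 and 0.005 m and z of axle in the frame of tall_block_1 between 0.0515 and 0.0575 m and angle between the x axis of axle and the x axis of tall_block_1, either way round below 0.15 rad and z of tall_block_2 in the frame of granite_plate between 0.01 and 0.017 m and x of tall_block_2 in the frame of granite_plate between -0.085 and 0.085 m and y of tall_block_2 in the frame of granite_plate between -0.05 and 0.05 m and y of axle in the frame of tall_block_2 between -0.005 and 0.005 m and z of axle in the frame of tall_block_2 between 0.0515 and 0.0575 m and angle between the x axis of axle and the x axis of tall_block_2, either way round below 0.15 rad and ((x of tall_block_1 in the frame of axle between 0.025 and 0.058 m and x of tall_block_2 in the frame of axle between -0.058 and -0.025 m) or (x of tall_block_2 in the frame of axle between 0.025 and 0.058 m and x of tall_block_1 in the frame of axle between -0.058 and -0.025 m)) and angle between axle's own x axis and vertical between 1.5308 and 1.6108 rad and z of low_block_1 in the frame of block_tray between 0.002 and 0.01 m and y of low_block_1 in the frame of block_tray between -0.03 and 0.03 m and z of low_block_2 in the frame of block_tray between 0.002 and 0.01 m and y of low_block_2 in the frame of block_tray between -0.03 and 0.03 m and ((x of low_block_1 in the frame of block_tray between 0.01 and 0.07 m and x of low_block_2 in the frame of block_tray between -0.07 and -0.01 m) or (x of low_block_2 in the frame of block_tray between 0.01 and 0.07 m and x of low_block_1 in the frame of block_tray between -0.07 and -0.01 m)) and linear speed of each of axle, tall_block_1, tall_block_2, low_block_1, low_block_2 below 0.02 m/s); the robot touches nothing.
It fails at once if the axle is dropped or rammed into a black block (more than 120 N between them) (contact force between axle and tall_block_1 above 120 N or contact force between axle and tall_block_2 above 120 N).
It also fails if it takes over 115 s, if anything falls off the work surface, if the arm or the gripper's body presses on something with over 40 N, if the wrist force passes 120 N, or if a joint passes its speed limit or range.

ROBOT

A 7-joint arm with a two-finger parallel gripper is mounted at the origin on a cart in front of the work surface, level with it; the furniture and walls round the work are solid. World frame = base frame: x ahead of the robot, y to its left, z up, the work surface at z = 0. Lengths are in m, angles in rad, forces in N, time in s.
With the tool pointing down it reaches from about 0.425 to 1.025 m from the base axis. Payload 9.4 kg.
Tool frame: the origin (TCP) lies midway between the tips of the shut fingers; the grasp point (between the pads) lies 19 mm behind it; z points along the fingers, y is the line along which they close (so a half turn about z gives the same grasp; the last joint's range is limited). The gripper opens to 85 mm and grips with 20 to 120 N. Pads are 22 mm wide; open, the fingers measure 114 mm over their backs; the gripper's body (76 mm by 85 mm) begins 54 mm behind the grasp point. The pads swing forward as they close: fully open they stand 13 mm farther back than shut.
Start: joints at [1.18, 0.599, -0.003, 1.599, 0.002, 0.943, -0.08], TCP at [0.224, -0.69, 0.231] pointing down, gripper open.
Joint ranges: [-2.57, 2.57], [-0.35, 1.97], [-1.29, 1.29], [0.11, 2.56], [-1.05, 4.19], [0.11, 1.86], [-2.63, 2.63]. Speed limits (rad/s): [2.22, 2.22, 3.01, 3.01, 3.14, 3.14, 3.14].

INTERFACE

Orientations are given as a rotation vector (axis times angle).
In Python, from plant import ctrl, eoat, monitor, cams, ticket gives the robot as it stands. Calls block until the motion is done:
- ctrl.move_ptp(position, orientation): joint-space move of the TCP to a pose.
- ctrl.movel(position, feed=0.15, rotation=None, threshold=None): straight line of the TCP; rotation=None keeps the orientation; feed is the mean speed in m/s. With threshold (N) it stops when the force on the tool has changed by that much, and returns True; else False.
- ctrl.set_joints(angles): joint-space move.
- eoat.open_gripper() and eoat.close(newtons=None): open the fingers fully, or close them until they stop; newtons is the grip in N (None keeps the last).
- ctrl.dwell(seconds).
- ctrl.ik(position, orientation): joint angles nearest the present ones, or None.
- monitor.get_obs(): the state.
- cams.read_camera(name): name is "scene" or "side" or "wrist"; returns the picture (480x640x3 uint8, red, green, blue); there is no depth.
- cams.camera_params(name): a dict with "fovy" (degrees; the focal length in pixels is half the picture's height over the tangent of half this angle, whatever the lens; pixels are square), "cx", "cy" (the principal point, pixels), "R" (3x3) and "t" (3): a world point X has camera coordinates R X + t. Camera axes: x right, y down, z forward; pixel columns grow to the right and rows downward; lengths in m; the calibration is good to about 2 mm. A picture is of the moment at which its call begins: read the wrist's pose just before it. camera_params takes no time and is no camera call; for the wrist camera it gives the pose at the moment of the call.
A pose or a line that the arm cannot do raises ctrl.MotionError and nothing moves.
- ticket.job_done(): hands the job in; it is judged then, once.
Trained networks look in the newest picture that a camera, given by its name, has taken for a name from the list of things; names that differ only in an ending like _2 or _b are one class to them, and where a whole thing is asked for, a point or a joint stands for the part that bears it (a point fixed in the world has none). Each returns a list of dicts, best first, with "confidence" (0 to 1); they miss things now and then, are a little off and sometimes report something else, mostly with a low value. They report only what shows in the picture. A call takes as long as a camera call. They do not tell look-alikes from the thing itself.
- cams.recognise(camera, name): "location" ([column, row] in pixels, amid what is visible of it).
- cams.regions_of(camera, name): "pixels" (480x640 bool, what is visible of it) and "location" ([column, row] in pixels, amid what is visible of it).
- cams.landmark_of(camera, name): "location" ([column, row] in pixels: a listed point, or the origin of a listed thing).
The state is a dict: "t": time; "q": joint angles; "dq": joint speeds; "joint_efforts": joint torques, N m; "ee_pos": TCP position; "orientation": TCP orientation; "force": force on the tool from outside, world axes, zero at the start; "moment": the same for the moment, N m; "width": finger opening in m; "gripper_force": force on a finger pad.
Only numpy, scipy, OpenCV 4.12 (cv2) and the standard library are available. Lean on these libraries where they do the work, as an engineer would, in place of code of your own. Each camera call takes 0.05 s, during which the arm holds its last target. There are 200 camera calls.

## Working session

There is one attempt and no reset: what is moved stays moved. The work goes in short steps, each a Python script; the robot and the scene stay as the last script left them, time stands still between calls to the robot, and variables do not carry over. Pictures are saved under pics/ and viewed, at most 14 in all, crops included, and the job is handed in when it is done.

```bash
ls; mkdir -p pics
python3 - <<'E'
from plant import ctrl,eoat,monitor,cams,ticket
import cv2,numpy as np
o=monitor.get_obs();print(o['t'],o['ee_pos'],o['orientation'],o['width'])
ims=[]
for c in ['scene','side']:
    im=cams.read_camera(c);p=cams.camera_params(c);print(c,p['fovy'],p['cx'],p['cy'],(-np.array(p['R']).T@p['t']).round(3),np.array(p['R'])[2].round(2))
    cv2.imwrite(f'pics/{c}0.png',im[:,:,::-1])
    for n in ['axle','tall_block_1','low_block_1','granite_plate','block_tray','rubber_mat']:
        print(n,[(np.round(r['location'],1).tolist(),round(r['confidence'],2)) for r in cams.landmark_of(c,n)])
p=cams.camera_params('wrist');print('wrist',p['fovy'],(-np.array(p['R']).T@p['t']).round(3),np.array(p['R']).round(2))
E
```

```text
pics
0.0 [ 0.22365819 -0.689135    0.23039523] [-3.10143671e+00 -4.90811291e-01  5.83584574e-04] 0.0854443435452048
scene 53.44187939851001 318.40626433148344 237.54284391492746 [0.135 0.484 0.599] [ 0.41 -0.67 -0.62]
axle [([339.1, 226.4], 0.81)]
tall_block_1 [([350.5, 258.6], 0.96), ([233.3, 376.6], 0.68), ([254.0, 317.6], 0.64)]
low_block_1 [([295.3, 336.6], 0.66), ([326.2, 237.4], 0.62)]
granite_plate [([339.9, 253.5], 0.83)]
block_tray [([276.7, 334.6], 0.76)]
rubber_mat [([384.8, 200.9], 0.69)]
side 42.43380065734032 325.24688207597103 243.3215054998055 [ 0.481 -1.049  0.719] [ 0.02  0.82 -0.57]
axle [([312.2, 261.8], 0.79)]
tall_block_1 [([324.2, 221.3], 0.82), ([294.8, 270.8], 0.76), ([315.4, 195.0], 0.69)]
low_block_1 [([289.8, 220.5], 0.85)]
granite_plate [([312.0, 286.8], 0.61)]
block_tray [([307.2, 220.2], 0.59)]
rubber_mat []
wrist 59.47419386440409 [ 0.297 -0.665  0.375] [[ 0.31 -0.95  0.  ]
 [-0.91 -0.29  0.31]
 [-0.29 -0.09 -0.95]]
```

Run:
```python
import cv2,numpy as np
a=cv2.imread('pics/scene0.png');b=cv2.imread('pics/side0.png')
cv2.imwrite('pics/scene0b.png',cv2.resize(a[150:450,180:480],(600,600),interpolation=cv2.INTER_CUBIC))
cv2.imwrite('pics/side0b.png',cv2.resize(b[150:400,160:480],(768,600),interpolation=cv2.INTER_CUBIC))
```

```text
(no output)
```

View pics/scene0.png

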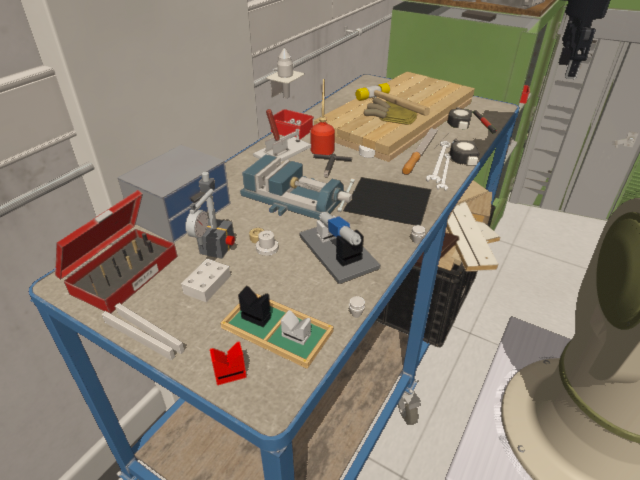

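View pics/side0b.png

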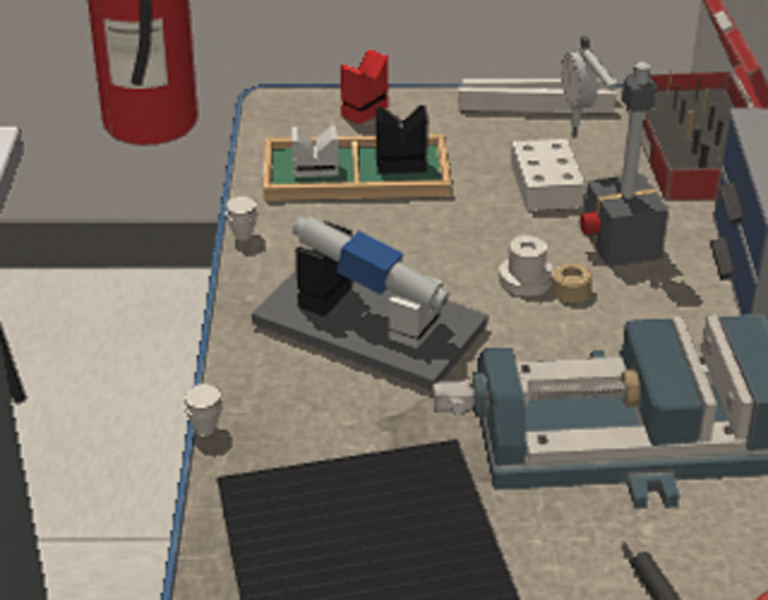

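The scene shows the axle on the plate at about (340,228), with the black block under its near end and the bright one at (325,230). The tray is at (277,330), with a black block at (255,307) and a bright one at (295,327). The empty mat is at (390,198).

Candidates for tall_block_2 are the black one in the tray at (255,307) and the red one outside it at (228,363). The black one fits, because it is matt black and stands in a compartment. I'll confirm this in a wrist crop.

```bash
cat > h.py <<'E'
from plant import ctrl,eoat,monitor,cams,ticket
import cv2,numpy as np
from scipy.spatial.transform import Rotation as Ro
def cam(c):
    p=cams.camera_params(c);f=240/np.tan(np.radians(p['fovy']/2))
    return np.array([[f,0,p['cx']],[0,f,p['cy']],[0,0,1]]),np.array(p['R']),np.array(p['t'])
def tri(obs):  # list of (cam,pixel)
    A=[];b=[]
    for (K,R,t),u in obs:
        d=R.T@np.linalg.solve(K,[*u,1]);d/=np.linalg.norm(d);P=np.eye(3)-np.outer(d,d)
        A.append(P);b.append(P@(-R.T@t))
    A=np.vstack(A);b=np.hstack(b);x=np.linalg.lstsq(A,b,rcond=None)[0]
    return x,np.linalg.norm(A@x-b)
def onplane(C,uv,z):
    K,R,t=C;uv=np.atleast_2d(uv).astype(float)
    d=np.c_[uv,np.ones(len(uv))]@np.linalg.inv(K).T@R;c=-R.T@t
    return c+d*((z-c[2])/d[:,2])[:,None]
def rot(yaw): # tool down, tool y axis at angle yaw(+pi) from world x : y=(cos,sin)
    y=np.array([np.cos(yaw),np.sin(yaw),0]);z=np.array([0,0,-1.])
    return Ro.from_matrix(np.c_[np.cross(y,z),y,z]).as_rotvec()
E
python3 - <<'E'
from h import *
S=cam('scene');D=cam('side')
for n,a,b in [('plate',(339.9,253.5),(312,286.8)),('axle',(339.1,226.4),(312.2,261.8)),('tall1',(350.5,258.6),(294.8,270.8)),
 ('low2',(295.3,336.6),(289.8,220.5)),('tall2',(254,317.6),(324.2,221.3)),('tray',(276.7,334.6),(307.2,220.2))]:
    x,e=tri([(S,a),(D,b)]);print(n,x.round(3),round(e,4),np.hypot(*x[:2]).round(3))
print('mat',onplane(S,(389,201),.003))
o=monitor.get_obs();M=Ro.from_rotvec(o['orientation']).as_matrix();K,R,t=cam('wrist')
print('cam in tool',(M.T@(-R.T@t-o['ee_pos'])).round(3),'view dir in tool',(M.T@R[2]).round(3),'img x in tool',(M.T@R[0]).round(2))
for p in [(.55,-.2,.3),(.55,0,.3),(.55,-.1,.3)]:
  for y in np.radians([0,30,60,90,120,150,180,-30,-60,-90,-120,-150]):
    q=ctrl.ik(p,rot(y)); print(p,round(np.degrees(y)),None if q is None else np.round(q,2))
E
```

```text
plate [ 0.475 -0.147 -0.002] 0.0007 0.497
axle [ 0.478 -0.151  0.059] 0.003 0.501
tall1 [ 0.441 -0.125  0.017] 0.0028 0.458
low2 [0.428 0.075 0.003] 0.0021 0.434
tall2 [0.505 0.077 0.002] 0.0075 0.511
tray [ 0.462  0.084 -0.003] 0.0024 0.47
mat [[ 0.46817566 -0.35911254  0.003     ]]
cam in tool [ 0.077 -0.001 -0.144] view dir in tool [-0.305  0.     0.952] img x in tool [ 0.  1. -0.]
(0.55, -0.2, 0.3) 0 [ 0.57  0.39 -0.44  1.83  0.2   0.97  0.04]
(0.55, -0.2, 0.3) 30 [ 0.66  0.41 -0.57  1.82  0.26  0.98  0.5 ]
(0.55, -0.2, 0.3) 60 [ 0.73  0.43 -0.68  1.82  0.32  1.    0.97]
(0.55, -0.2, 0.3) 90 [ 0.82  0.46 -0.82  1.81  0.39  1.03  1.42]
(0.55, -0.2, 0.3) 120 [ 0.97  0.56 -1.1   1.81  0.55  1.12  1.78]
(0.55, -0.2, 0.3) 150 [ 0.97  0.56 -1.1   1.81  0.55  1.12  2.3 ]
(0.55, -0.2, 0.3) 180 [-0.45  0.57  1.12  1.89 -0.59  1.06 -2.23]
(0.55, -0.2, 0.3) -30 [ 0.48  0.37 -0.31  1.83  0.14  0.95 -0.42]
(0.55, -0.2, 0.3) -60 [ 0.38  0.36 -0.18  1.84  0.08  0.94 -0.88]
(0.55, -0.2, 0.3) -90 [ 0.28  0.36 -0.03  1.85  0.01  0.94 -1.33]
(0.55, -0.2, 0.3) -120 [ 0.15  0.36  0.14  1.86 -0.06  0.
[... 918 characters left out ...]
.53  0.38 -0.61  1.88  0.26  0.96  0.32]
(0.55, -0.1, 0.3) 60 [ 0.6   0.4  -0.72  1.87  0.31  0.98  0.79]
(0.55, -0.1, 0.3) 90 [ 0.68  0.43 -0.85  1.87  0.38  1.01  1.24]
(0.55, -0.1, 0.3) 120 [ 0.82  0.52 -1.09  1.86  0.52  1.09  1.62]
(0.55, -0.1, 0.3) 150 [ 0.82  0.52 -1.09  1.86  0.52  1.09  2.14]
(0.55, -0.1, 0.3) 180 [-0.65  0.53  1.12  1.94 -0.56  1.03 -2.42]
(0.55, -0.1, 0.3) -30 [ 0.35  0.34 -0.36  1.89  0.15  0.93 -0.61]
(0.55, -0.1, 0.3) -60 [ 0.25  0.33 -0.22  1.89  0.09  0.92 -1.07]
(0.55, -0.1, 0.3) -90 [ 0.15  0.33 -0.1   1.9   0.04  0.92 -1.53]
(0.55, -0.1, 0.3) -120 [ 0.04  0.32  0.06  1.91 -0.02  0.91 -1.99]
(0.55, -0.1, 0.3) -150 [-0.08  0.33  0.22  1.91 -0.09  0.91 -2.44]
```

```bash
cat >> h.py <<'E'
import pickle
NAMES=['axle','tall_block_1','low_block_1','granite_plate','block_tray','rubber_mat']
def look(tag,names,camera='wrist'):
    C=cam(camera);im=cams.read_camera(camera)[:,:,::-1].copy();cv2.imwrite(f'pics/{tag}.png',im)
    d=dict(C=C,im=im,reg={n:cams.regions_of(camera,n) for n in names},lm={n:cams.landmark_of(camera,n) for n in names})
    pickle.dump(d,open(f'{tag}.pkl','wb'));return d
E
python3 - <<'E'
from h import *
up=rot(-np.pi/2)
for tag,p,n in [('m',(.545,-.36,.32),['rubber_mat']),('p1',(.55,-.19,.32),NAMES[:4]),('p2',(.55,-.11,.32),NAMES[:4]),('t1',(.53,.04,.32),NAMES[1:5]),('t2',(.53,.11,.32),NAMES[1:5])]:
    ctrl.move_ptp(p,up);ctrl.dwell(.1);d=look(tag,n)
    for k in n:
        print(tag,k,[(np.round(r['location']).astype(int).tolist(),round(r['confidence'],2),onplane(d['C'],r['location'],.014).round(3)[0,:2].tolist()) for r in d['lm'][k]],[(int(r['pixels'].sum()),round(r['confidence'],2)) for r in d['reg'][k]])
print(monitor.get_obs()['t'])
a,b=[cv2.imread(f'pics/{x}.png') for x in('p1','t1')]
cv2.imwrite('pics/pair.png',np.vstack([cv2.resize(a[80:400],(600,300)),cv2.resize(b[80:400],(600,300))]))
E
```

```text
m rubber_mat [([320, 239], 0.61, [0.48, -0.367])] [(18388, 0.82)]
p1 axle [([268, 260], 0.59, [0.46, -0.139])] [(2813, 0.75)]
p1 tall_block_1 [([260, 276], 0.95, [0.441, -0.128]), ([76, 222], 0.73, [0.506, 0.072])] [(801, 0.88), (2366, 0.84), (205, 0.44)]
p1 low_block_1 [([293, 214], 0.96, [0.514, -0.168]), ([89, 285], 0.7, [0.43, 0.07])] [(491, 0.82), (1432, 0.59)]
p1 granite_plate [([277, 245], 0.69, [0.478, -0.149])] [(6978, 0.82)]
p2 axle [([351, 260], 0.82, [0.46, -0.153])] [(2928, 0.56)]
p2 tall_block_1 [([328, 274], 0.58, [0.443, -0.126]), ([63, 245], 0.56, [0.478, 0.173])] [(2272, 0.9), (1987, 0.73), (894, 0.59)]
p2 low_block_1 [([161, 282], 0.78, [0.434, 0.067]), ([365, 214], 0.55, [0.514, -0.166]), ([155, 253], 0.39, [0.469, 0.07])] [(1382, 0.89), (531, 0.7)]
p2 granite_plate [([346, 242], 0.71, [0.482, -0.147])] [(6376, 0.56)]
t1 tall_block_1 [([282, 201], 0.96, [0.509, 0.074]), ([461, 257], 0.59, [0.444, -0.128])] [(1755, 0.83), (1085, 0.61), (1356, 0.56)]
t1 low_block_1 [([502, 195], 0.93, [0.515, -0.165]), ([285, 269], 0.64, [0.43, 0.072])] [(728, 0.88), (1008, 0.65), (1079, 0.61)]
t1 granite_plate [([479, 225], 0.57, [0.482, -0.144])] [(6904, 0.65)]
t1 block_tray [([286, 237], 0.94, [0.467, 0.071])] [(7944, 0.78)]
t2 tall_block_1 [([523, 257], 0.93, [0.444, -0.128]), ([342, 204], 0.76, [0.506, 0.079]), ([246, 229], 0.72, [0.476, 0.185]), ([343, 235], 0.32, [0.47, 0.077])] [(1454, 0.87), (1039, 0.58), (1328, 0.58)]
t2 low_block_1 [([567, 194], 0.91, [0.516, -0.165]), ([348, 271], 0.63, [0.426, 0.071])] [(1027, 0.93), (815, 0.79)]
t2 granite_plate [([542, 225], 0.84, [0.481, -0.144]), ([572, 242], 0.29, [0.462, -0.181])] [(7046, 0.81)]
t2 block_tray [([344, 236], 0.6, [0.469, 0.076])] [(8185, 0.85)]
7.0333
```

View pics/pair.png

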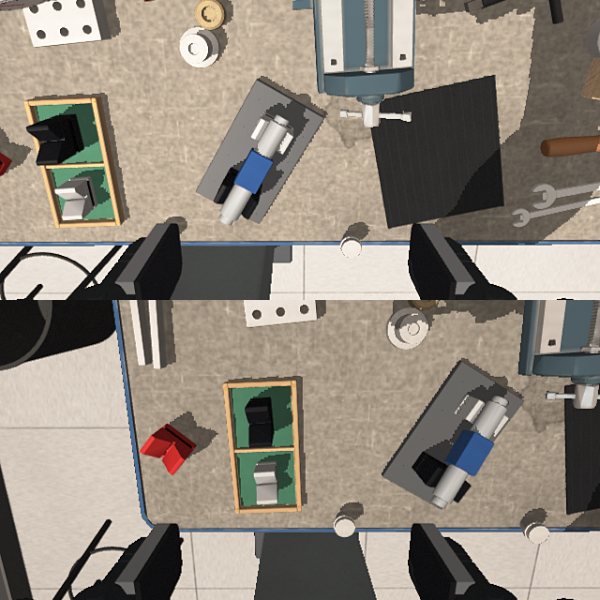

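The wrist views show tall_block_2 black in the tray's upper compartment, at (55,140) in the top half and (260,420) in the bottom half. The red look-alike is outside the tray at (168,448). The axle's blue middle is at (255,168), low_block_1 is under its upper end, and the empty mat is at (440,150). Next I fit poses from the masks.

```bash
cat > fit.py <<'E'
from h import *
from scipy.optimize import minimize
def prism(prof,L): # profile in (y,z), extruded along x; faces list
    p=np.array(prof,float);a=np.c_[np.full(len(p),-L/2),p];b=np.c_[np.full(len(p),L/2),p]
    return [a,b]+[np.array([a[i],a[(i+1)%len(p)],b[(i+1)%len(p)],b[i]]) for i in range(len(p))]
def vb(w,h,vw,vd): return prism([(-w/2,0),(w/2,0),(w/2,h),(vw/2,h),(0,h-vd),(-vw/2,h),(-w/2,h)],.024)
box=lambda l,w,z0,z1: prism([(-w/2,z0),(w/2,z0),(w/2,z1),(-w/2,z1)],l)
M=dict(tall=vb(.044,.056,.034,.017),low=vb(.040,.038,.030,.015),plate=box(.160,.090,0,.014),tray=box(.164,.084,0,.014),mat=box(.17,.15,0,.003),blue=box(.04,.026,-.013,.013))
SC=2
def render(faces,T,C):
    K,R,t=C;im=np.zeros((480*SC,640*SC),np.uint8)
    for f in faces:
        X=f@T[0].T+T[1];c=X@R.T+t;uv=c@K.T;uv=(uv[:,:2]/uv[:,2:]+.5)*SC-.5
        cv2.fillPoly(im,[np.round(uv*16).astype(np.int32)],1,shift=4)
    return im
def fit(name,views,x0,tilt=0,hull=False,free=4,ign=None):
    """views: list of (C,mask); x0: x,y,yaw,z"""
    V=[]
    for C,m in views:
        m=m.astype(np.uint8)
        if hull:
            h=cv2.convexHull(np.argwhere(m)[:,::-1].astype(np.int32));m=np.zeros_like(m);cv2.fillPoly(m,[h],1)
        V.append((C,cv2.resize(m,None,fx=SC,fy=SC,interpolation=cv2.INTER_NEAREST)))
    def T(v):
        x,y,w,z=v;return (Ro.from_euler('z',w)*Ro.from_euler('y',tilt)).as_matrix(),np.array([x,y,z])
    def ious(v):
        o=[]
        for C,m in V:
            r=render(M[name],T(v),C);o.append((r&m).sum()/max(1,(r|m).sum()))
        return o
    full=lambda v:np.r_[v,x0[len(v):]]
    s=np.array([.004,.004,.1,.004])[:free]
    best=None
    for k in (1,.3):
        v0=np.array(x0[:free]) if best is None else best.x
        sim=np.vstack([v0]+[v0+k*s*np.eye(free)[i] for i in range(free)])
        best=minimize(lambda v:-np.mean(ious(full(v))),v0,method='Nelder-Mead',options=dict(initial_simplex=sim,xatol=1e-4,fatol=1e-5,maxiter=300))
    v=full(best.x);print(name,v[:2].round(4),'yaw',round(np.degrees(v[2]),1),'z',round(v[3],4),'iou',np.round(ious(v),3));return v
def mask(d,n,xy,z=.02):
    K,R,t=d['C'];c=K@(R@np.r_[xy,z]+t);c=c[:2]/c[2]
    rs=[r for r in d['reg'][n] if np.linalg.norm(np.array(r['location'])-c)<25]
    return rs[0]['pixels'] if rs else None
E
cat > f1.py <<'E'
from fit import *
D={k:pickle.load(open(k+'.pkl','rb')) for k in('m','p1','p2','t1','t2')}
def vs(n,xy,tags,z=.02): return [(D[k]['C'],m) for k in tags if (m:=mask(D[k],n,xy,z)) is not None]
out={}
out['plate']=fit('plate',vs('granite_plate',(.48,-.147),['p1','p2','t1','t2']),[.48,-.147,2.6,0],hull=True)
out['tray']=fit('tray',vs('block_tray',(.467,.073),['t1','t2']),[.467,.073,0.05,0],hull=True)
out['mat']=fit('mat',vs('rubber_mat',(.475,-.365),['m']),[.475,-.365,1.7,0],hull=True,free=3)
out['tall2']=fit('tall',vs('tall_block_1',(.507,.075),['p1','t1','t2'],.03),[.507,.075,0.1,.006])
out['low2']=fit('low',vs('low_block_1',(.429,.072),['p1','p2','t1','t2']),[.429,.072,0.1,.006])
bl=[]
for k in('p1','p2','t1','t2'):
    h=cv2.cvtColor(D[k]['im'],cv2.COLOR_BGR2HSV);m=cv2.inRange(h,(100,130,30),(125,255,255))
    K,R,t=D[k]['C'];c=K@(R@np.r_[.478,-.15,.063]+t);c=(c[:2]/c[2]).astype(int)
    w=np.zeros_like(m);cv2.circle(w,tuple(map(int,c)),45,1,-1);bl.append((D[k]['C'],(m>0)&(w>0)))
    print(k,c,bl[-1][1].sum())
for tl in (-.192,.192): out['axle%+.1f'%tl]=fit('blue',bl,[.478,-.15,2.64,.063],tilt=tl)
pickle.dump(out,open('out.pkl','wb'))
E
python3 f1.py
```

```text
plate [ 0.4769 -0.1467] yaw 149.9 z 0.0011 iou [0.986 0.984 0.975 0.971]
tray [0.4646 0.0757] yaw 2.1 z 0.0029 iou [0.982 0.983]
mat [ 0.4754 -0.3648] yaw 96.8 z 0.0 iou [0.807]
tall [0.5045 0.0772] yaw -86.3 z 0.0056 iou [0.968 0.946 0.962]
low [0.4279 0.0726] yaw -86.4 z 0.0066 iou [0.926 0.956 0.917 0.953]
p1 [273 260] 1090
p2 [352 260] 1197
t1 [502 241] 1461
t2 [572 241] 1593
blue [ 0.4765 -0.1462] yaw 150.6 z 0.062 iou [0.894 0.924 0.887 0.864]
blue [ 0.4772 -0.1469] yaw 153.6 z 0.0622 iou [0.816 0.831 0.834 0.821]
```

The fits agree with the text: tray block undersides at z about 6 mm, the axle at 62 mm (expected 63), and block offsets in the tray of about 40 mm. Now the axle goes to the mat.

```bash
cat >> h.py <<'E'
def st(msg=''):
    o=monitor.get_obs();print(msg,'t',round(o['t'],1),'p',np.round(o['ee_pos'],4),'w',round(o['width'],4),'gf',round(o['gripper_force'],1),'F',np.round(o['force'],1));return o
def over(xy,z,r): ctrl.move_ptp([*xy,z],r)
E
python3 - <<'E'
from h import *
out=pickle.load(open('out.pkl','rb'));ax=out['axle-0.2']
w=np.radians(150.3);r=rot(w-3*np.pi/2+0)   # tool y perpendicular to axle
r=rot(w-np.pi/2-np.pi);p=ax[:2];z=ax[3]
wm=np.radians(186.8);rm0=rot(wm-1.5*np.pi)
lat=np.array([-np.sin(wm),np.cos(wm),0]);Rm=Ro.from_rotvec(.192*lat)*Ro.from_rotvec(rm0);rm=Rm.as_rotvec()
o=np.array([0,0,-.006]);tgt=np.array([.478,-.405,.0165])-Rm.apply(o)
for q in [ctrl.ik([*p,.06],r),ctrl.ik(tgt,rm),ctrl.ik(tgt+[0,0,.15],rm)]: print(None if q is None else np.round(q,2))
over(p,.2,r);ctrl.movel([*p,z-.006],feed=.12);eoat.close(60);st('grip')
ctrl.movel([*p,z+.08],feed=.1);st('lift')
ctrl.move_ptp(tgt+[0,0,.12],rm);ctrl.movel(tgt+[0,0,.01],feed=.15)
print(ctrl.movel(tgt+[0,0,-.001],feed=.02,threshold=6));st('down')
eoat.open_gripper();ctrl.movel(tgt+[0,0,.12],feed=.15);st('up')
up=rot(-np.pi/2)
for tag,q,n in [('b1',(.55,-.28,.3),NAMES[:3]),('b2',(.55,-.17,.3),NAMES[:3])]:
    ctrl.move_ptp(q,up);ctrl.dwell(.1);d=look(tag,n)
    for k in n: print(tag,k,[(np.round(r['location']).astype(int).tolist(),round(r['confidence'],2),onplane(d['C'],r['location'],.014).round(3)[0,:2].tolist()) for r in d['lm'][k]],[(int(r['pixels'].sum()),round(r['confidence'],2)) for r in d['reg'][k]])
st()
E
```

```text
[ 0.17  0.62  0.02  2.25 -0.05  0.28 -1.85]
[ 0.81  0.77 -0.2   2.06 -0.01  0.19 -0.76]
[ 0.65  0.53  0.04  1.99 -0.33  0.51 -0.48]
grip t 10.1 p [ 0.4769 -0.1459  0.0564] w 0.0249 gf 60.1 F [0.3 1.7 4.8]
lift t 11.1 p [ 0.4761 -0.1461  0.1415] w 0.0248 gf 59.1 F [ 0.   0.2 -3.1]
True
down t 13.5 p [ 0.4789 -0.4049  0.0097] w 0.0248 gf 60.4 F [-0.5  0.8  6.5]
up t 15.1 p [ 0.4787 -0.4046  0.1299] w 0.0853 gf 0.0 F [-0.4  0.8 -1. ]
b1 axle [([432, 247], 0.57, [0.48, -0.407]), ([192, 248], 0.3, [0.48, -0.15])] [(2690, 0.73)]
b1 tall_block_1 [([175, 278], 0.76, [0.445, -0.128])] [(1960, 0.93)]
b1 low_block_1 [([206, 219], 0.97, [0.511, -0.167]), ([1, 289], 0.86, [0.432, 0.067])] [(471, 0.74), (1389, 0.62)]
b2 axle [([532, 252], 0.93, [0.476, -0.407])] [(2971, 0.87)]
b2 tall_block_1 [([84, 226], 0.86, [0.506, 0.073]), ([275, 279], 0.8, [0.446, -0.127])] [(2528, 0.97), (1783, 0.64), (378, 0.63)]
b2 low_block_1 [([311, 217], 0.95, [0.516, -0.167]), ([99, 292], 0.63, [0.429, 0.07]), ([274, 281], 0.31, [0.443, -0.126])] [(1608, 0.93), (1297, 0.85)]
 t 17.4 p [ 0.5499 -0.1705  0.2999] w 0.0855 gf 0.0 F [-0.3  0.1  0. ]
```

View pics/b1.png

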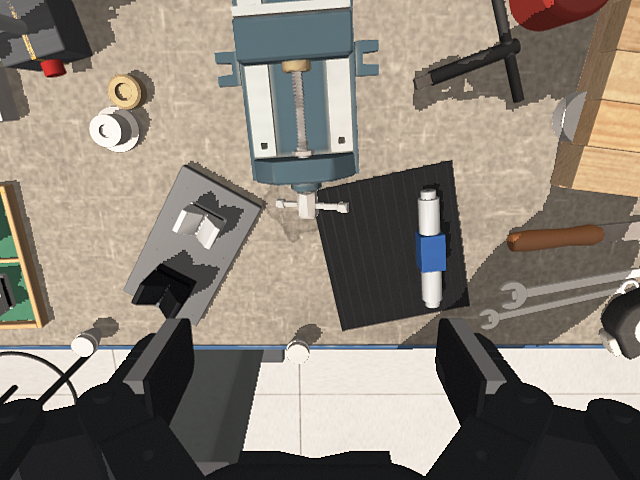

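The axle lies level on the mat at (431,250). Both blocks still stand on the plate, low_block_1 at (203,225) and tall_block_1 at (168,290). Now I fit those two.

```bash
cat > f2.py <<'E'
from fit import *
D={k:pickle.load(open(k+'.pkl','rb')) for k in('b1','b2')}
def vs(n,xy,z=.035): return [(d['C'],m) for d in D.values() if (m:=mask(d,n,xy,z)) is not None]
out=pickle.load(open('out.pkl','rb'))
for x in vs('low_block_1',(.512,-.167)):print(x[1].sum())
out['low1']=fit('low',vs('low_block_1',(.512,-.167)),[.512,-.167,2.62,.014])
out['tall1']=fit('tall',vs('tall_block_1',(.443,-.127)),[.443,-.127,2.62,.014])
out['tall1f']=fit('tall',vs('tall_block_1',(.443,-.127)),[.443,-.127,2.62,.014],free=3)
d=D['b1'];h=cv2.cvtColor(d['im'],cv2.COLOR_BGR2HSV);bl=[]
for d in D.values():
    m=d['reg']['axle'][0]['pixels']&(cv2.inRange(cv2.cvtColor(d['im'],cv2.COLOR_BGR2HSV),(100,110,30),(125,255,255))>0);bl.append((d['C'],m))
out['axm']=fit('blue',bl,[.478,-.405,np.radians(186.8),.016])
pickle.dump(out,open('out.pkl','wb'))
E
python3 f2.py
```

```text
1389
1297
low [ 0.5111 -0.1669] yaw 151.1 z 0.0146 iou [0.932 0.954]
tall [ 0.441  -0.1262] yaw 150.8 z 0.0119 iou [0.925 0.951]
tall [ 0.4416 -0.1262] yaw 149.8 z 0.014 iou [0.919 0.946]
blue [ 0.4783 -0.405 ] yaw 187.2 z 0.0154 iou [0.834 0.815]
```

Next I pick tall_block_2, the black one in the tray, gripping across its 24 so the fingers clear low_2. It gets parked on the mat, clear of the vise handle, and then low_block_1 is moved to the tray.

First, an enlarged crop to confirm which block it is.

Run:
```python
import cv2
b=cv2.imread('pics/t1.png');cv2.imwrite('pics/t1c.png',cv2.resize(b[160:320,140:340],(600,480),interpolation=cv2.INTER_CUBIC))
```

```text
(no output)
```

View pics/t1c.png

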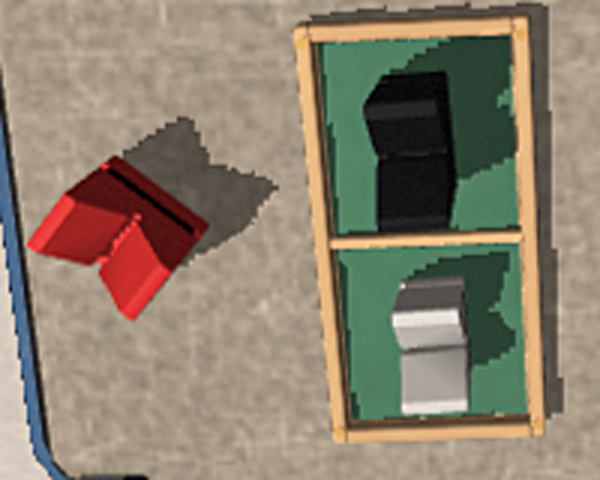

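The crop shows the black block at crop (415,150) in the tray's upper compartment, with its V running along world y. It fits the description; the red one at (125,235) stands outside the tray. Going ahead.

```bash
cat > mv.py <<'E'
from h import *
def pick(xy,z,yaw,grip=60,up=.15):
    r=rot(yaw);over(xy,z+up,r)
    if ctrl.movel([*xy,z],feed=.15,threshold=20): st('CONTACT'); raise SystemExit
    eoat.close(grip);st('grip');ctrl.movel([*xy,z+up],feed=.15);return st('lift')
def place(xy,z,yaw,up=.15,drop=.003,thr=6):
    r=rot(yaw);over(xy,z+up,r);ctrl.movel([*xy,z+.01],feed=.15)
    c=ctrl.movel([*xy,z-drop],feed=.02,threshold=thr);st(f'down {c}')
    eoat.open_gripper();ctrl.movel([*xy,z+up],feed=.15);st('up')
E
python3 - <<'E'
from mv import *
o=pickle.load(open('out.pkl','rb'));R=np.radians
t2=o['tall2'];l1=o['low1'];tr=o['tray']
ty=tr[2]
for q in [([*t2[:2],.02],R(-86.3)),([.455,-.325,.017],R(-30)),([*l1[:2],.026],R(-119.8)),([.5036,.077,.018],R(-88)),([.455,-.325,.017],R(-120)),([.512,-.167,.03],R(-119.8))]:
    j=ctrl.ik(q[0],rot(q[1]));print(None if j is None else np.round(j,2))
pick(t2[:2],.020,R(-86.3))
place((.455,-.325),.017,R(-30))
pick(l1[:2],.026,R(-119.8))
c=tr[:2]+.039*np.array([np.cos(ty),np.sin(ty)]);print(c)
place(c,.018,ty-np.pi/2)
up=rot(-np.pi/2)
ctrl.move_ptp((.54,.05,.3),up);ctrl.dwell(.1);look('c0',['low_block_1','block_tray'])
for tag,q in [('c1',(.55,-.17,.3)),('c2',(.55,-.29,.3))]:
    ctrl.move_ptp(q,up);ctrl.dwell(.1);look(tag,NAMES[:3])
st()
a,b=[cv2.imread(f'pics/{x}.png') for x in('c0','c2')]
cv2.imwrite('pics/pair2.png',np.vstack([cv2.resize(a[80:400],(600,300)),cv2.resize(b[80:400],(600,300))]))
E
```

```text
[-0.22  0.7  -0.07  2.23  0.2   0.22 -1.97]
[ 0.65  0.73 -0.19  2.12  0.4   0.33 -0.4 ]
[ 0.23  0.7  -0.02  2.17  0.05  0.27 -1.93]
[-0.22  0.7  -0.06  2.24  0.19  0.21 -1.99]
[ 0.53  0.73 -0.01  2.12  0.03  0.29 -1.61]
[ 0.23  0.69 -0.02  2.17  0.05  0.28 -1.93]
grip t 20.2 p [0.5046 0.0772 0.0204] w 0.0233 gf 58.8 F [-1.   0.1  7. ]
lift t 21.4 p [0.504  0.077  0.1693] w 0.0231 gf 58.8 F [-0.3 -0.4 -3.4]
down True t 24.5 p [ 0.455  -0.3252  0.0174] w 0.0233 gf 60.2 F [-0.2  0.1  7.3]
up t 26.3 p [ 0.4545 -0.3248  0.1663] w 0.0858 gf 0.0 F [-0.5  0.6 -1.2]
grip t 29.3 p [ 0.5114 -0.1669  0.0267] w 0.0388 gf 60.2 F [-0.6  1.7  8.1]
lift t 30.4 p [ 0.5106 -0.1668  0.1752] w 0.0389 gf 60.5 F [ 0.8 -0.7 -2.5]
[0.50358453 0.07710683]
down True t 33.0 p [0.5038 0.0771 0.0187] w 0.039 gf 61.7 F [-0.4 -0.1  8.7]
up t 34.7 p [0.5032 0.077  0.1674] w 0.0855 gf 0.0 F [-0.4  0.4  0.7]
 t 38.0 p [ 0.5502 -0.2895  0.3002] w 0.0853 gf 0.0 F [ 0.2 -0.6 -0.9]
```

View pics/pair2.png

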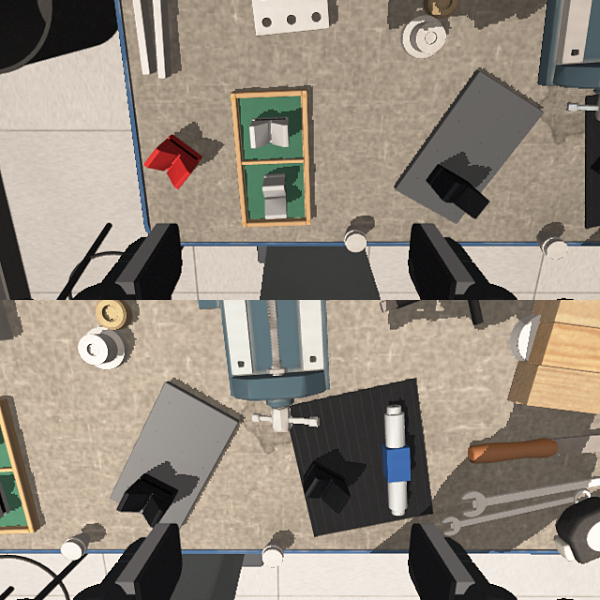

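Both bright blocks stand in the tray, at (268,130) and (275,193) in the top half. The black block stands on the mat at (328,482) in the bottom half and the axle lies beside it at (397,463). I refit the black blocks and the axle.

```bash
cat > f3.py <<'E'
from fit import *
D={k:pickle.load(open(k+'.pkl','rb')) for k in('c1','c2','b1','b2')}
def vs(n,xy,tags,z=.035): return [(D[k]['C'],m) for k in tags if (m:=mask(D[k],n,xy,z)) is not None]
out=pickle.load(open('out.pkl','rb'))
fit('tall',vs('tall_block_1',(.455,-.325),['c1','c2']),[.455,-.325,np.radians(-30),.003])
out['tall2']=fit('tall',vs('tall_block_1',(.455,-.325),['c1','c2']),[.455,-.325,np.radians(-30),.003],free=3)
out['tall1']=fit('tall',vs('tall_block_1',(.443,-.127),['c1','c2','b1','b2']),[.4415,-.1262,2.62,.014],free=3)
out['axm']=fit('blue',[(D[k]['C'],D[k]['reg']['axle'][0]['pixels']&(cv2.inRange(cv2.cvtColor(D[k]['im'],cv2.COLOR_BGR2HSV),(98,80,20),(128,255,255))>0)) for k in D if D[k]['reg']['axle']],[.478,-.405,np.radians(186.8),.016])
pickle.dump(out,open('out.pkl','wb'))
E
python3 f3.py
```

```text
tall [ 0.4544 -0.3232] yaw -30.7 z 0.0043 iou [0.961]
tall [ 0.4539 -0.3237] yaw -29.2 z 0.003 iou [0.96]
tall [ 0.4418 -0.1266] yaw 149.2 z 0.014 iou [0.94  0.958 0.915 0.941]
blue [ 0.4775 -0.4052] yaw 188.0 z 0.0159 iou [0.843 0.82  0.829 0.826]
```

```bash
python3 - <<'E'
from mv import *
R=np.radians;yaw=R(-30.2);ty=yaw-np.pi/2
t1=np.array([.4416,-.1264]);u=np.array([np.cos(yaw),np.sin(yaw)])
print(ctrl.ik([*t1,.03],rot(ty)) is not None)
# square up tall_1 in place
over(t1,.18,rot(ty));print(ctrl.movel([*t1,.03],feed=.15,threshold=20));eoat.close(25);st('sq1');eoat.open_gripper();ctrl.movel([*t1,.18],feed=.15)
pick((.4542,-.3235),.019,ty)
place(t1+.083*u,.030,ty)
up=rot(-np.pi/2)
for tag,q in [('d1',(.55,-.11,.3)),('d2',(.55,-.24,.3))]:
    ctrl.move_ptp(q,up);ctrl.dwell(.1);look(tag,NAMES[:3])
st()
cv2.imwrite('pics/d2c.png',cv2.imread('pics/d2.png')[120:400])
E
cat > f4.py <<'E'
from fit import *
D={k:pickle.load(open(k+'.pkl','rb')) for k in('d1','d2')}
def vs(n,xy,tags,z=.035): return [(D[k]['C'],m) for k in tags if (m:=mask(D[k],n,xy,z)) is not None]
fit('tall',vs('tall_block_1',(.442,-.126),D),[.4416,-.1264,2.62,.014],free=3)
fit('tall',vs('tall_block_1',(.513,-.168),D),[.5133,-.168,2.62,.014])
E
python3 f4.py
```

```text
True
False
sq1 t 40.5 p [ 0.442  -0.1264  0.0306] w 0.0438 gf 25.3 F [0.5 1.2 6.1]
grip t 44.5 p [ 0.4546 -0.3237  0.0197] w 0.0432 gf 61.5 F [-0.5  0.6  6.3]
lift t 45.7 p [ 0.4537 -0.3232  0.1682] w 0.0432 gf 61.2 F [-0.3  0.1 -3.7]
down True t 48.0 p [ 0.5135 -0.1681  0.0307] w 0.0436 gf 62.1 F [-0.6  0.4  7.3]
up t 49.6 p [ 0.5129 -0.168   0.1793] w 0.0855 gf 0.0 F [-0.   0.1 -0.8]
 t 51.7 p [ 0.5502 -0.2394  0.3001] w 0.0853 gf 0.0 F [-0.4 -0.7 -0.4]
tall [ 0.4414 -0.1277] yaw 149.5 z 0.014 iou [0.943 0.965]
tall [ 0.5121 -0.1686] yaw 149.2 z 0.013 iou [0.961 0.957]
```

View pics/d2c.png

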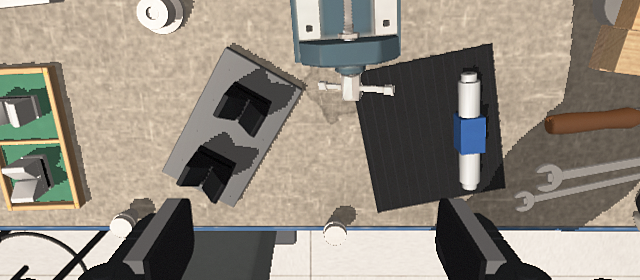

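The two black blocks stand in line on the plate, at (243,105) and (205,172). The axle is on the mat at (470,130). Setting the axle into the Vs.

```bash
python3 - <<'E'
from mv import *
R=np.radians;yaw=R(-30.2);ty=yaw-np.pi/2
t1=np.array([.4416,-.1264]);u=np.array([np.cos(yaw),np.sin(yaw)]);m=t1+.0415*u
pick((.4777,-.405),.010,R(-82.5))
r=rot(ty);over(m,.2,r);ctrl.movel([*m,.0756],feed=.12)
print(ctrl.movel([*m,.0595],feed=.015,threshold=6));st('seat')
eoat.open_gripper();ctrl.dwell(.2);ctrl.movel([*m,.2],feed=.12)
up=rot(-np.pi/2)
for tag,q in [('e1',(.55,-.11,.3)),('e2',(.55,-.19,.3))]:
    ctrl.move_ptp(q,up);ctrl.dwell(.1);look(tag,NAMES[:3])
look('e3',NAMES[:3],'side');st()
a=cv2.imread('pics/e2.png')[180:340,160:400];b=cv2.imread('pics/e3.png')[190:330,230:440]
cv2.imwrite('pics/pair3.png',np.hstack([cv2.resize(a,(400,267)),cv2.resize(b,(400,267))]))
E
cat > f5.py <<'E'
from fit import *
D={k:pickle.load(open(k+'.pkl','rb')) for k in('e1','e2','e3')}
bl=[(D[k]['C'],D[k]['reg']['axle'][0]['pixels']&(cv2.inRange(cv2.cvtColor(D[k]['im'],cv2.COLOR_BGR2HSV),(98,80,20),(128,255,255))>0)) for k in D if D[k]['reg']['axle']]
fit('blue',bl,[.4775,-.147,2.615,.0686])
E
python3 f5.py
```

```text
grip t 54.4 p [ 0.4779 -0.4051  0.0105] w 0.0249 gf 60.1 F [-0.9  1.3  5.1]
lift t 55.5 p [ 0.4772 -0.4046  0.159 ] w 0.0247 gf 59.1 F [ 0.7  0.9 -4.6]
True
seat t 58.5 p [ 0.4775 -0.1472  0.0629] w 0.0246 gf 60.3 F [-0.4  0.   4.6]
 t 62.9 p [ 0.55 -0.19  0.3 ] w 0.0851 gf 0.0 F [0.2 0.4 0.6]
blue [ 0.4775 -0.1477] yaw 152.6 z 0.0683 iou [0.82  0.765]
```

View pics/pair3.png

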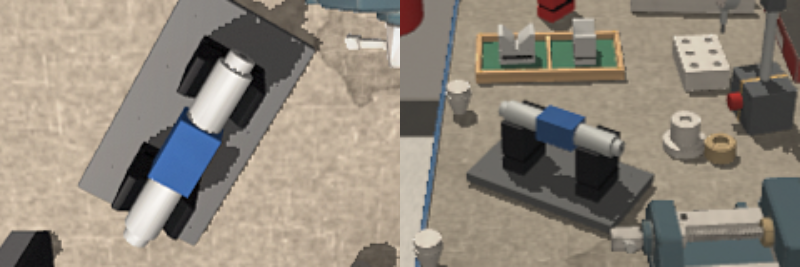

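The axle seated at TCP z 0.0629, which puts its axis at about 68.9 mm (expected 68.6). Both views show it level in the two black Vs, with the blue middle between them at (185,152) in the left view. Both bright blocks are upright in the tray. Handing in.

```bash
python3 -c "
from plant import ticket
print(ticket.job_done())"
```

```text
the job is handed in; nothing more can be done
None
```

I handed the job in at about 63 s of the 115 s allowed; no verdict came back. In the last pictures the axle sits level in both black V-blocks on the plate, and the two bright blocks stand upright in the tray, one on each side of the divider.

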